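Check and snap the instrument cases' catches

ROBOT

A 7-joint arm with a two-finger parallel gripper is mounted at the origin on the work surface. World frame = base frame: x ahead of the robot, y to its left, z up, the work surface at z = 0. Lengths are in m, angles in rad, forces in N, time in s.
With the tool pointing down it reaches from about 0.425 to 0.825 m from the base axis. Payload 3.6 kg.
Tool frame: the origin (TCP) lies at the very end of the fingers, on their centre line; the grasp point (between the pads) lies 19 mm behind it; z points along the fingers, y is the line along which they close (so a half turn about z gives the same grasp; the last joint's range is limited). The gripper opens to 93 mm and grips with 3 to 60 N. Pads are 15 mm wide; open, the fingers measure 128 mm over their backs; the gripper's body (75 mm by 188 mm) begins 65 mm behind the grasp point.
Start: joints at [-0.026, 0.615, -0.013, 1.423, 0.008, 1.103, -0.04], TCP at [0.65, 0, 0.219] pointing down, gripper open.
Joint ranges: [-3.12, 3.12], [-0.3, 2.06], [-1.34, 1.32], [0.26, 2.42], [-1.36, 4.5], [0.01, 1.98], [-2.84, 2.84]. Speed limits (rad/s): [2.79, 2.79, 3.14, 3.14, 3.14, 3.14, 3.14].

INTERFACE

Orientations are given as a rotation vector (axis times angle).
In Python, from plant import ctrl gives the robot as it stands.
- The arm moves only by the shell command python3 -m inch 'ROWS' [FORCE]. ROWS is JSON, one flat list of numbers, 7 for each row, row after row: the opening in per cent of the stroke, from 0 (shut) to 100 (fully open), then the shift along the tool's x, y, z in units of 0.2 m (1.0 is 0.2 m), then the turn, a rotation vector about the tool's x, y, z in units of 180 degrees (1.0 is 180 degrees). In form: [gripper, tx, ty, tz, wx, wy, wz, gripper, tx, ty, tz, wx, wy, wz, ...]. A call has 1 to 12 rows; each row is the pose to reach, as a shift and turn from the pose commanded when the call began, along the tool's axes at that moment, turning the shorter way round; what a row does not reach only later rows make up. A row lasts 1/8 s, in which the tool goes at most 62.5 mm and 10.7 degrees, less where a joint would pass 70% of its speed; a pose out of reach is approached as far as the arm can. A call with a number of a shift or a turn outside -1 to 1 is refused whole. A call with a gripper value outside its range is refused whole. The fingers move at their own pace and stop on an object; FORCE is the grip in N (left out, the last holds). Time passes only in rows, so rows that repeat a pose let the fingers close. It gives the time, the measured TCP pose, the force, the opening and the grip force at its end, in the units of the state.
- ctrl.read_state(): the state, without advancing time (a new reading comes with each control period).
- ctrl.camera(name): name is "scene" or "side" or "wrist"; returns a dict with "frame" (480x640x3 uint8, red, green, blue), "intrinsics" (3x3 intrinsics, pixels), "k1" (the pictures are not rectified: a ray, as slopes to the right and down, at radius r is drawn at 1 + k1 r^2 times it, then the intrinsics apply), "position" and "attitude" of the camera in the world; the wrist camera has in their place "mount" (4x4, takes a point from camera to tool coordinates, whose origin is the TCP and whose axes are the flange's). Camera axes: x right, y up, looking along -z (the intrinsics and any distortion apply to the point x, -y, -z); pixel columns grow to the right and rows downward; lengths in m; the calibration is good to about 2 mm. A picture is of the moment at which its call begins: read the wrist's pose just before it. There is no depth.
- ctrl.finish_job(): hands the job in; it is judged then, once.
Trained networks look in a picture, given as the dict that the camera call returned (one of the last four; its "shot" number tells which), for a name from the list of things; names that differ only in an ending like _2 or _b are one class to them, and where a whole thing is asked for, a point or a joint stands for the part that bears it (a point fixed in the world has none). Each returns a list of dicts, best first, with "p" (0 to 1); they miss things now and then, are a little off and sometimes report something else, mostly with a low value. They report only what shows in the picture. A call takes as long as a camera call. They do not tell look-alikes from the thing itself.
- ctrl.look_for(label, picture): "point" ([row, column] in pixels, amid what is visible of it).
- ctrl.outline_of(label, picture): "region" (480x640 bool, what is visible of it) and "point" ([row, column] in pixels, amid what is visible of it).
- ctrl.tip_of(label, picture): "point" ([row, column] in pixels: a listed point, or the origin of a listed thing).
The state is a dict: "time": time; "joint_positions": joint angles; "joint_velocities": joint speeds; "joint_torque": joint torques, N m; "eef_pos": TCP position; "orientation": TCP orientation; "wrist_force": force on the tool from outside, world axes, zero at the start; "ft_torque": the same for the moment, N m; "finger_gap": finger opening in m; "gripper_force": force on a finger pad.
Only numpy, scipy, OpenCV 4.12 (cv2) and the standard library are available. Lean on these libraries where they do the work, as an engineer would, in place of code of your own. Each camera call takes 0.05 s, during which the arm holds its last target. There are 200 camera calls.

TASK

Before the three instrument cases are put away, test their catches: going from the robot's left to its right, take each lid by its handle and tug it up until it either stops hard against its catch or has plainly come open by a centimetre. Lower every lid that came open, then press its front catch tab down until it snaps, so that all three cases end fully shut and latched. Leave everything else on the bench where it is.

Things in the scene. Friction and masses are not known exactly. Their poses are not given: they have to be found in the camera images.
- case_a: one of three identical wooden instrument cases fixed to the bench side by side (which name is left, middle or right varies), 130 mm deep (x), 150 wide (y), 60 high with the lid shut. Origin: centre of the underside; -x is the front (robot side), z up. One or two of the three catches are loose; pressed with its lid raised, a catch's hook fouls the case and the lid cannot close.
- lid_a (a joint): lid of case_a, 15 mm thick, 0.25 kg, hinged along its rear edge, 65 mm behind the case's origin, 55 mm up. 0 rad = shut, grows as it opens upward. With the catch engaged it has about 0.037 rad of play (3.3 mm at the handle), then stops hard; with a loose catch it lifts freely. Let go, it falls shut.
- handle_a (a point): centre of the grip bar of case_a's steel bail handle: a round bar 11 mm thick along the case's y, 62 mm clear between its two legs, 28 mm above the lid top (88 mm above the bench), 25 mm in front of the case's centre, 90 mm in front of the hinge. The handle stands up and swings easily to and fro (springs upright), so that a straight upward pull works.
- mount_a (a point): point on the lid of case_a midway between the two feet of its bail handle, on the handle's swing axis, 24 mm below the grip bar, 4 mm above the lid top; axes as the case's when shut.
- tab_a (a point): press point on top of case_a's catch tab, a steel tab 40 mm wide (y), 4 thick, level out from the lid's front: 91 mm in front of the case's centre, 64 mm above the bench when shut, 9 mm short of its tip, 22 mm before its pivot. Loose, it stands only about 5 mm higher. Pressed straight down those 5 mm (about 5 N, over-centre spring) with the lid shut, it snaps and stays.
- case_b: one of three identical wooden instrument cases fixed to the bench side by side (which name is left, middle or right varies), 130 mm deep (x), 150 wide (y), 60 high with the lid shut. Origin: centre of the underside; -x is the front (robot side), z up. One or two of the three catches are loose; pressed with its lid raised, a catch's hook fouls the case and the lid cannot close.
- lid_b (a joint): lid of case_b, 15 mm thick, 0.25 kg, hinged along its rear edge, 65 mm behind the case's origin, 55 mm up. 0 rad = shut, grows as it opens upward. With the catch engaged it has about 0.037 rad of play (3.3 mm at the handle), then stops hard; with a loose catch it lifts freely. Let go, it falls shut.
- handle_b (a point): centre of the grip bar of case_b's steel bail handle: a round bar 11 mm thick along the case's y, 62 mm clear between its two legs, 28 mm above the lid top (88 mm above the bench), 25 mm in front of the case's centre, 90 mm in front of the hinge. The handle stands up and swings easily to and fro (springs upright), so that a straight upward pull works.
- mount_b (a point): point on the lid of case_b midway between the two feet of its bail handle, on the handle's swing axis, 24 mm below the grip bar, 4 mm above the lid top; axes as the case's when shut.
- tab_b (a point): press point on top of case_b's catch tab, a steel tab 40 mm wide (y), 4 thick, level out from the lid's front: 91 mm in front of the case's centre, 64 mm above the bench when shut, 9 mm short of its tip, 22 mm before its pivot. Loose, it stands only about 5 mm higher. Pressed straight down those 5 mm (about 5 N, over-centre spring) with the lid shut, it snaps and stays.
- case_c: one of three identical wooden instrument cases fixed to the bench side by side (which name is left, middle or right varies), 130 mm deep (x), 150 wide (y), 60 high with the lid shut. Origin: centre of the underside; -x is the front (robot side), z up. One or two of the three catches are loose; pressed with its lid raised, a catch's hook fouls the case and the lid cannot close.
- lid_c (a joint): lid of case_c, 15 mm thick, 0.25 kg, hinged along its rear edge, 65 mm behind the case's origin, 55 mm up. 0 rad = shut, grows as it opens upward. With the catch engaged it has about 0.037 rad of play (3.3 mm at the handle), then stops hard; with a loose catch it lifts freely. Let go, it falls shut.
- handle_c (a point): centre of the grip bar of case_c's steel bail handle: a round bar 11 mm thick along the case's y, 62 mm clear between its two legs, 28 mm above the lid top (88 mm above the bench), 25 mm in front of the case's centre, 90 mm in front of the hinge. The handle stands up and swings easily to and fro (springs upright), so that a straight upward pull works.
- mount_c (a point): point on the lid of case_c midway between the two feet of its bail handle, on the handle's swing axis, 24 mm below the grip bar, 4 mm above the lid top; axes as the case's when shut.
- tab_c (a point): press point on top of case_c's catch tab, a steel tab 40 mm wide (y), 4 thick, level out from the lid's front: 91 mm in front of the case's centre, 64 mm above the bench when shut, 9 mm short of its tip, 22 mm before its pivot. Loose, it stands only about 5 mm higher. Pressed straight down those 5 mm (about 5 N, over-centre spring) with the lid shut, it snaps and stays.
- jar: small white screw-top jar with a grey cap, 38 mm across, 42 mm high; loose bystander, leave alone. Origin: about the middle of its underside.
- gauge_block: bare steel gauge block, 30 x 35 x 12 mm; loose bystander, leave alone. Origin: about the middle of its underside.
- magnifier: hand magnifier lying flat, 68 mm ring with a wooden handle, 170 mm long; loose bystander, leave alone. Origin: about the middle of its underside.
- screwdriver: wooden-handled screwdriver lying flat, 180 mm long; loose bystander, leave alone. Origin: about the middle of its underside.
- caliper: digital caliper lying flat, 200 mm long; loose bystander, leave alone. Origin: about the middle of its underside.
- test_weight: brass test weight with a knob, 52 mm across, 79 mm high, 0.8 kg; loose bystander, leave alone. Origin: about the middle of its underside.
Things that resemble listed ones, but are neither listed nor needed, are in the scene too. What is shaped like the case_c but purple is not meant.

How it is judged:
On the way, in this order (a step that is already met when the one before it is completed fails the run):
1. the lid of the left case is tugged up by its handle, to its stop or clearly open (((world y of case_a between 0.15 and 1 m and value of joint lid_a above 0.07 rad) or (world y of case_b between 0.15 and 1 m and ((z of tab_b in the frame of mount_b below 0.0035 m and value of joint lid_b above 0.012 rad) or value of joint lid_b above 0.07 rad)) or (world y of case_c between 0.15 and 1 m and ((z of tab_c in the frame of mount_c below 0.0035 m and value of joint lid_c above 0.012 rad) or value of joint lid_c above 0.07 rad)))), for 0.1 s.
2. the lid of the middle case is tugged up by its handle, to its stop or clearly open (((world y of case_a between -0.15 and 0.15 m and value of joint lid_a above 0.07 rad) or (world y of case_b between -0.15 and 0.15 m and ((z of tab_b in the frame of mount_b below 0.0035 m and value of joint lid_b above 0.012 rad) or value of joint lid_b above 0.07 rad)) or (world y of case_c between -0.15 and 0.15 m and ((z of tab_c in the frame of mount_c below 0.0035 m and value of joint lid_c above 0.012 rad) or value of joint lid_c above 0.07 rad)))), for 0.1 s.
3. the lid of the right case is tugged up by its handle, to its stop or clearly open (((world y of case_a between -1 and -0.15 m and value of joint lid_a above 0.07 rad) or (world y of case_b between -1 and -0.15 m and ((z of tab_b in the frame of mount_b below 0.0035 m and value of joint lid_b above 0.012 rad) or value of joint lid_b above 0.07 rad)) or (world y of case_c between -1 and -0.15 m and ((z of tab_c in the frame of mount_c below 0.0035 m and value of joint lid_c above 0.012 rad) or value of joint lid_c above 0.07 rad)))), for 0.1 s.
At the end, for the whole second after the job is handed in: All three lids are fully down (under 0.012 rad, about 1 mm at the handle) and at rest, and all three catches are snapped (tab point within 1.5 mm of its shut height, measured against the lid) (z of tab_a in the frame of mount_a below 0.0015 m and value of joint each of lid_a, lid_b, lid_c below 0.012 rad and velocity of joint each of lid_a, lid_b, lid_c below 0.05 rad/s and z of tab_b in the frame of mount_b below 0.0015 m and z of tab_c in the frame of mount_c below 0.0015 m); the robot touches nothing.
It fails at once if a bystander (jar, gauge block, magnifier, screwdriver, caliper or test weight) is moved more than 30 mm (distance of any of jar, gauge_block, magnifier, screwdriver, caliper, test_weight from where it was at the start of the episode above 0.03 m).
It also fails if it takes over 67 s, if anything falls off the work surface, if the arm or the gripper's body presses on something with over 40 N, if the wrist force passes 120 N, or if a joint passes its speed limit or range.

## Working session

There is one attempt and no reset: what is moved stays moved. The work goes in short steps, Python scripts to look and compute and a shell command to move; the robot and the scene stay as the last step left them, time stands still between calls to the robot, and variables do not carry over. Pictures are saved under pics/ and viewed, at most 10 in all, crops included, and the job is handed in when it is done.

```bash
mkdir -p pics; cat > h.py <<'E'
import numpy as np,cv2
from scipy.spatial.transform import Rotation as R
from plant import ctrl
def ray(pic,rc,st=None):
    K=np.array(pic["intrinsics"]);k1=pic["k1"]
    d=np.array([(rc[1]-K[0,2])/K[0,0],(rc[0]-K[1,2])/K[1,1]]);u=d.copy()
    for _ in range(20): u=d/(1+k1*(u@u))
    v=np.array([u[0],-u[1],-1.])
    if "mount" in pic:
        M=np.array(pic["mount"]);T=R.from_rotvec(st["orientation"]).as_matrix()
        return np.array(st["eef_pos"])+T@M[:3,3],T@M[:3,:3]@v
    A=np.array(pic["attitude"],float)
    A=R.from_rotvec(A).as_matrix() if A.size==3 else (R.from_quat(A).as_matrix() if A.size==4 else A)
    return np.array(pic["position"]),A@v
def atz(pic,rc,z,st=None):
    o,v=ray(pic,rc,st); return o+v*(z-o[2])/v[2]
def save(pic,n): cv2.imwrite(f"pics/{n}.png",cv2.cvtColor(pic["frame"],cv2.COLOR_RGB2BGR))
E
python3 - <<'E'
from h import *
np.set_printoptions(precision=4,suppress=True)
s=ctrl.read_state();print(s)
for n in("scene","side"):
    p=ctrl.camera(n);save(p,n+"0");print(n,p["position"],p["attitude"],p["k1"])
    for l,z in(("handle_a",.088),("tab_a",.066),("case_a",0)):
        for d in ctrl.tip_of(l,p): print(l,d["p"],np.round(d["point"]),atz(p,d["point"],z))
E
```

```text
{'time': 0.0, 'joint_positions': array([-0.0265,  0.6159, -0.0126,  1.4249,  0.0081,  1.1034, -0.0404]), 'joint_velocities': array([-0.0009,  0.0005,  0.0019,  0.0011,  0.0001, -0.0023, -0.0004]), 'joint_torque': array([  0.0005, -45.8938,   0.2089, -16.5743,  -0.0611,   0.0204,
         0.0003]), 'eef_pos': array([0.6492, 0.    , 0.2175]), 'orientation': array([-2.2202, -2.2202,  0.0029]), 'wrist_force': array([-0.2191, -0.1278,  0.2727]), 'ft_torque': array([-0.0022, -0.0202,  0.0229]), 'gripper_force': 0.0, 'finger_gap': 0.093062297846695}
scene [0.8598 0.6902 0.9088] [0.2229 0.8879 2.4564] -0.05936645521262706
handle_a 0.68 [221. 287.] [ 0.5564 -0.0018  0.088 ]
handle_a 0.58 [129. 323.] [ 0.2761 -0.2817  0.088 ]
handle_a 0.56 [291. 367.] [0.5053 0.2765 0.088 ]
handle_a 0.52 [152. 249.] [ 0.5183 -0.301   0.088 ]
tab_a 0.74 [286. 392.] [0.4415 0.2854 0.066 ]
tab_a 0.64 [289. 369.] [0.49   0.2643 0.066 ]
tab_a 0.62 [128. 341.] [ 0.2097 -0.2807  0.066 ]
tab_a 0.56 [218. 309.] [0.4931 0.0008 0.066 ]
case_a 0.89 [248. 281.] [0.5829 0.0003 0.    ]
case_a 0.77 [176. 243.] [ 0.5485 -0.3128  0.    ]
case_a 0.74 [154. 313.] [ 0.3097 -0.2895  0.    ]
case_a 0.62 [316. 356.] [0.5295 0.2761 0.    ]
side [ 0.3732 -0.8852  0.8235] [ 0.9285 -0.0826 -0.1362] 0.04776582764044777
handle_a 0.78 [374. 339.] [ 0.5173 -0.2984  0.088 ]
handle_a 0.71 [260. 332.] [0.5616 0.0093 0.088 ]
handle_a 0.65 [380. 195.] [ 0.2723 -0.2761  0.088 ]
handle_a 0.47 [198. 288.] [0.4952 0.2768 0.088 ]
tab_a 0.91 [395. 160.] [ 0.2121 -0.2798  0.066 ]
tab_a 0.81 [269. 302.] [0.4958 0.0168 0.066 ]
tab_a 0.62 [381. 302.] [ 0.4539 -0.2881  0.066 ]
tab_a 0.55 [203. 269.] [0.4449 0.2926 0.066 ]
tab_a 0.52 [373. 341.] [ 0.5252 -0.2792  0.066 ]
tab_a 0.29 [226. 303.] [0.5188 0.1774 0.066 ]
case_a 0.93 [403. 351.] [ 0.5433 -0.2962  0.    ]
case_a 0.67 [292. 339.] [0.5788 0.002  0.    ]
case_a 0.57 [230. 302.] [0.5276 0.2556 0.    ]
```

View pics/scene0.png

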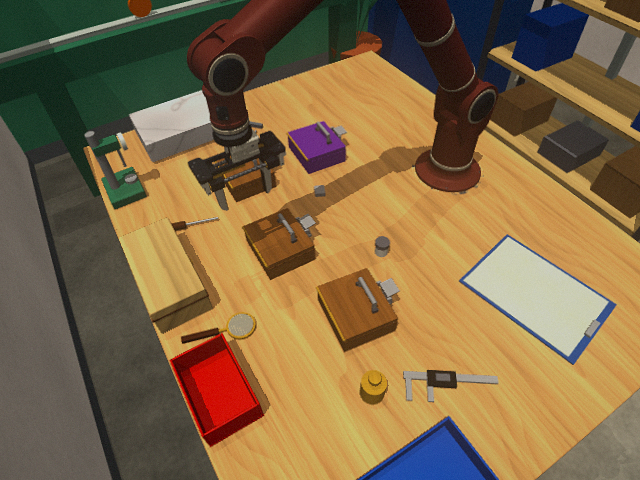

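View pics/side0.png

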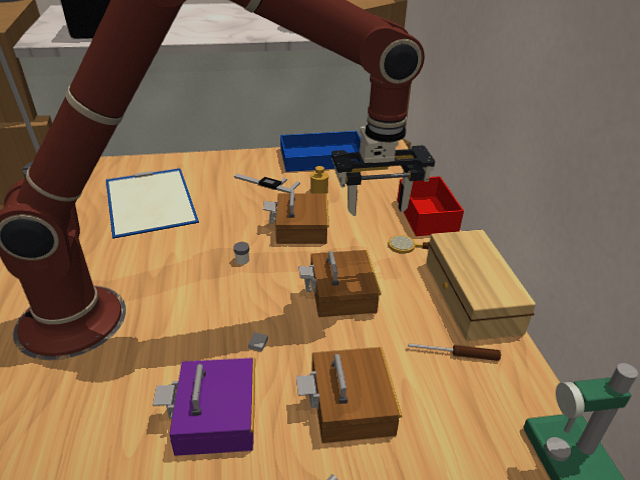

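The scene picture shows three wooden cases: left at about (305,357), middle (240,280) and right (180,248), where the gripper partly hides it. The purple look-alike at (147,317) is not meant. The jar at (245,382) and the gauge block at (190,320) stay clear. The side view agrees, with the wooden cases at (215,300), (282,343) and (393,353) and the purple one at (405,213). I'll hover over the left case for a wrist view.

```bash
python3 -m inch '[100,1,-0.75,0,0,0,0,100,1,-0.75,0,0,0,0,100,1,-0.75,0,0,0,0,100,1,-0.75,0,0,0,0,100,1,-0.75,0,0,0,0,100,1,-0.75,0,0,0,0]'
cat > w.py <<'E'
from h import *
import sys
np.set_printoptions(precision=4,suppress=True)
s=ctrl.read_state();p=ctrl.camera("wrist");save(p,sys.argv[1]);print(s["eef_pos"],s["orientation"])
for l,z in(("handle_a",.088),("tab_a",.066),("case_a",0),("mount_a",.064)):
    for d in ctrl.tip_of(l,p): print(l,d["p"],np.round(d["point"]),atz(p,d["point"],z,s))
for d in ctrl.outline_of("handle_a",p)[:3]:
    m=np.argwhere(d["region"]);r=cv2.minAreaRect(m[:,::-1].astype(np.float32)); b=cv2.boxPoints(r)
    w=np.array([atz(p,q[::-1],.088,s) for q in b]);e1=w[1]-w[0];e2=w[2]-w[1];e=e1 if np.linalg.norm(e1)>np.linalg.norm(e2) else e2
    print("bar",d["p"],w.mean(0),"len",np.linalg.norm(e1),np.linalg.norm(e2),"yaw",np.degrees(np.arctan2(-e[0],e[1])))
E
python3 w.py w1
```

```text
time: 1.15
eef_pos: [0.5005, 0.1995, 0.2189]
orientation: [2.221, 2.221, 0.0]
wrist_force: [1.1, -0.7, -0.4]
finger_gap: 0.0929
gripper_force: 0.0
[0.5005 0.1995 0.2189] [2.2206 2.2206 0.0004]
handle_a 0.91 [123. 328.] [0.5062 0.2769 0.088 ]
handle_a 0.67 [444. 391.] [0.5648 0.0005 0.088 ]
tab_a 0.98 [112. 240.] [0.4409 0.2844 0.066 ]
tab_a 0.65 [424. 317.] [0.4979 0.0044 0.066 ]
case_a 0.69 [130. 354.] [0.5311 0.2698 0.    ]
case_a 0.63 [385. 402.] [ 0.5908 -0.0004  0.    ]
mount_a 0.74 [418. 386.] [0.5628 0.0092 0.064 ]
bar 0.63 [0.5053 0.2767 0.088 ] len 0.07431596218052694 0.011060157165727898 yaw -8.406396626498225
bar 0.56 [ 0.5613 -0.0038  0.088 ] len 0.05170473630378608 0.012718877796608376 yaw -2.0297604165946717
bar 0.29 [ 0.413  -0.0304  0.088 ] len 0.0248124718054489 0.029740859513158482 yaw -88.5901623449818
```

View pics/w1.png

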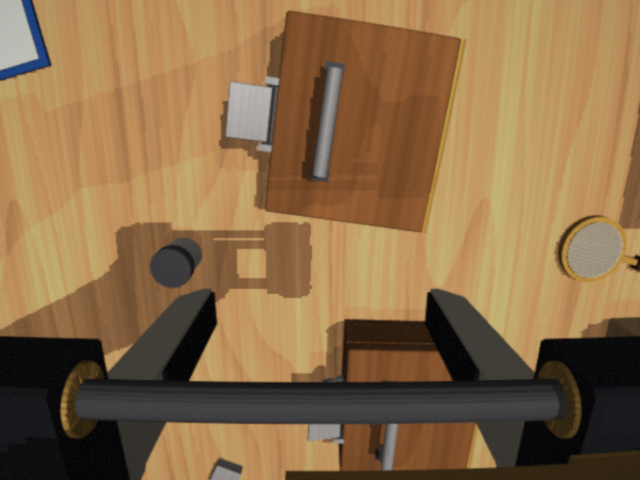

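The wrist view shows the left wooden case, with its bar from (65,335) to (178,320), a yaw of about -7.6° and the tab at (112,240). The jar at (262,178) is clear. I'll grip the handle with a narrowed opening.

```bash
python3 -m inch '[32,0.385,0.028,0.2,0,0,0.042,32,0.385,0.028,0.45,0,0,0.042,32,0.385,0.028,0.45,0,0,0.042,32,0.385,0.028,0.6,0,0,0.042,32,0.385,0.028,0.74,0,0,0.042,32,0.385,0.028,0.74,0,0,0.042,0,0.385,0.028,0.74,0,0,0.042,0,0.385,0.028,0.74,0,0,0.042,0,0.385,0.028,0.74,0,0,0.042,0,0.385,0.028,0.74,0,0,0.042,0,0.385,0.028,0.74,0,0,0.042]' 25
```

```text
time: 2.82
eef_pos: [0.5063, 0.2773, 0.072]
orientation: [2.363, 2.07, 0.003]
wrist_force: [-1.3, -0.2, 5.6]
finger_gap: 0.0101
gripper_force: 25.0
```

```bash
python3 -m inch '[0,0,0,-0.015,0,0,0,0,0,0,-0.025,0,0,0,0,0,0,-0.025,0,0,0]'
```

```text
time: 3.2
eef_pos: [0.5063, 0.2772, 0.0756]
orientation: [2.363, 2.07, 0.002]
wrist_force: [3.4, 0.2, -3.5]
finger_gap: 0.01
gripper_force: 25.0
```

```bash
python3 -m inch '[0,0,0,-0.015,0,0,0,0,0,0,-0.015,0,0,0]'
```

```text
time: 3.45
eef_pos: [0.5067, 0.2772, 0.079]
orientation: [2.363, 2.069, 0.003]
wrist_force: [5.1, 0.9, -4.3]
finger_gap: 0.0103
gripper_force: 25.0
```

```bash
python3 -m inch '[0,0.0,0,-0.015,0,0,0,0,0,0,-0.03,0,0,0,0,0,0,-0.03,0,0,0]'; python3 - <<'E'
from h import *
for n in("scene","side"):
    p=ctrl.camera(n)
    im=p["frame"][240:360,290:450] if n=="scene" else p["frame"][170:260,240:360]
    cv2.imwrite(f"pics/{n}1.png",cv2.resize(im[...,::-1],(800,600)))
E
```

```text
time: 3.82
eef_pos: [0.5077, 0.2771, 0.0852]
orientation: [2.362, 2.068, 0.006]
wrist_force: [5.9, 1.1, -4.7]
finger_gap: 0.0104
gripper_force: 25.0
```

View pics/scene1.png

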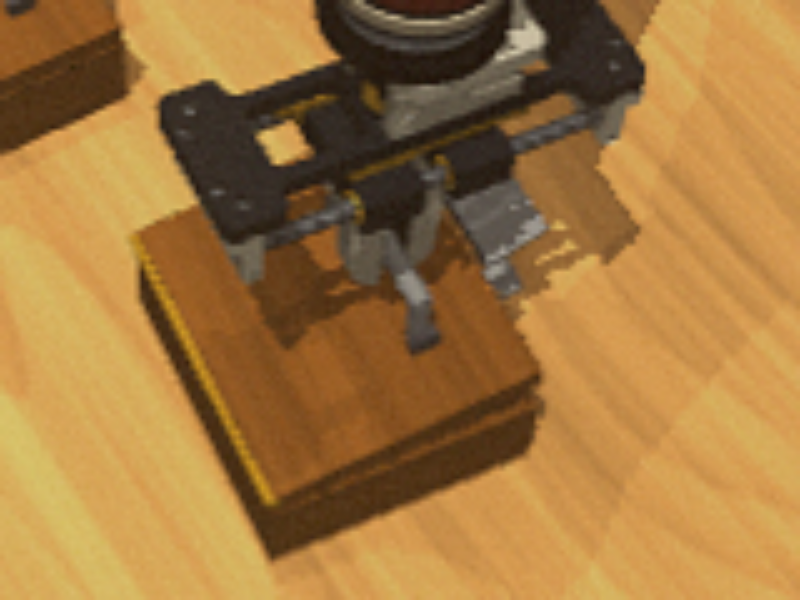

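The enlarged crop shows the left lid clearly open, with a gap along its side at (400,480), and the tab standing out at (235,500). That catch is loose, so I'll lower the lid, release it and move above the tab.

```bash
python3 -m inch '[0,0,0,0.02,0,0,0,0,0,0,0.045,0,0,0,0,0,0,0.066,0,0,0,0,0,0,0.066,0,0,0,32,0,0,0.066,0,0,0,32,0,0,0.066,0,0,0,32,0,0,0.066,0,0,0,32,0,0,-0.2,0,0,0,0,0,-0.35,-0.2,0,0,0,0,0,-0.35,-0.2,0,0,0,0,0,-0.35,-0.1,0,0,0,0,0,-0.35,-0.1,0,0,0]' 25; python3 - <<'E'
from h import *
p=ctrl.camera("side")
cv2.imwrite(f"pics/side2.png",cv2.resize(p["frame"][160:280,220:380][...,::-1],(800,600)))
E
```

```text
time: 5.42
eef_pos: [0.4351, 0.2853, 0.1035]
orientation: [-2.363, -2.07, 0.006]
wrist_force: [-0.1, -0.2, -0.1]
finger_gap: 0.0004
gripper_force: 0.0
```

View pics/side2.png

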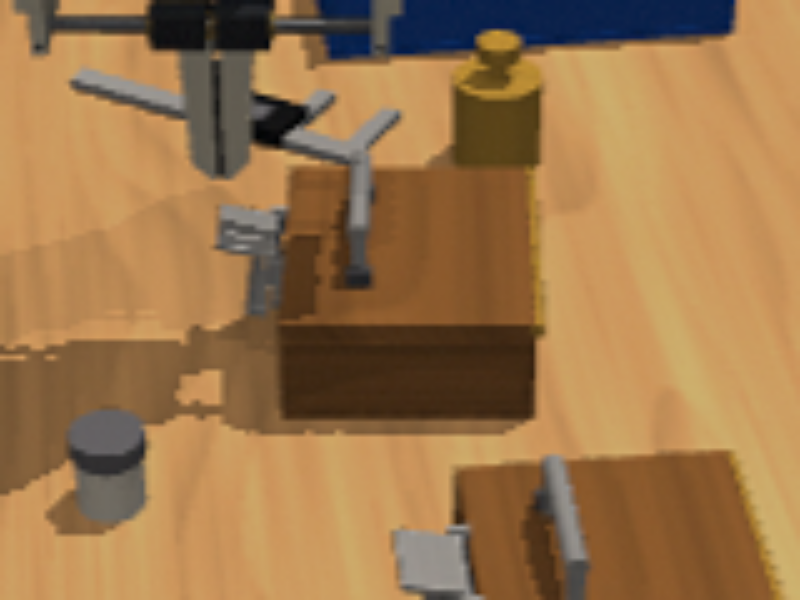

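The side crop shows the left lid shut, its tab at (230,250) and the closed fingers above and slightly in front of it. I'll press with a small inward shift.

```bash
python3 -m inch '[0,0,0.015,0.08,0,0,0,0,0,0.015,0.15,0,0,0,0,0,0.015,0.165,0,0,0,0,0,0.015,0.18,0,0,0,0,0,0.015,0.19,0,0,0]'
```

```text
time: 6.1
eef_pos: [0.4392, 0.286, 0.0667]
orientation: [-2.363, -2.07, -0.001]
wrist_force: [0.0, -0.1, 0.0]
finger_gap: 0.0006
gripper_force: 0.2
```

```bash
python3 -m inch '[0,0,0,0.008,0,0,0,0,0,0,0.015,0,0,0,0,0,0,0.015,0,0,0]'
```

```text
time: 6.48
eef_pos: [0.4396, 0.2862, 0.0642]
orientation: [2.363, 2.07, 0.002]
wrist_force: [-1.3, -0.3, 3.3]
finger_gap: 0.0003
gripper_force: 1.7
```

```bash
python3 -m inch '[0,0,0,0.008,0,0,0,0,0,0,0.015,0,0,0,0,0,0,0.015,0,0,0]'
```

```text
time: 6.85
eef_pos: [0.4397, 0.2862, 0.0637]
orientation: [2.363, 2.07, 0.003]
wrist_force: [-4.2, -3.0, 22.3]
finger_gap: 0.0006
gripper_force: 11.0
```

```bash
python3 -m inch '[0,0,0,0.008,0,0,0,0,0,0,0.01,0,0,0,0,0,0,0.01,0,0,0]'
```

```text
time: 7.22
eef_pos: [0.4397, 0.2863, 0.0634]
orientation: [2.363, 2.07, 0.004]
wrist_force: [-7.5, -3.8, 32.9]
finger_gap: 0.0003
gripper_force: 16.8
```

```bash
python3 -m inch '[0,0,0,-0.06,0,0,0,0,0,0,-0.06,0,0,0,0,0,0,-0.015,0,0,0,0,0,0,-0.005,0,0,0,0,0,0,-0.005,0,0,0]'; python3 -m inch '[0,0,0,0.006,0,0,0,0,0,0,0.006,0,0,0]'
```

```text
time: 7.85
eef_pos: [0.4397, 0.2864, 0.0633]
orientation: [2.363, 2.07, 0.003]
wrist_force: [-6.2, -3.6, 35.3]
finger_gap: 0.0003
gripper_force: 17.7
time: 8.1
eef_pos: [0.4397, 0.2864, 0.0631]
orientation: [2.363, 2.07, 0.004]
wrist_force: [-7.2, -4.2, 42.1]
finger_gap: 0.0005
gripper_force: 21.2
```

```bash
python3 -m inch '[0,0,0,-0.3,0,0,0,0,0,0,-0.6,0,0,0,0,-0.3,0.1,-0.7,0,0,0,0,-0.6,0.2,-0.7,0,0,0,0,-0.8,0.4,-0.7,0,0,0]'; python3 -m inch '[32,-0.83,0.42,0,0,0,-0.02,32,-0.83,0.42,0,0,0,-0.02,32,-0.83,0.42,0,0,0,-0.02,32,-0.83,0.42,0,0,0,-0.02,32,-0.83,0.42,0,0,0,-0.02]'; python3 w.py w2; python3 - <<'E'
from h import *
p=ctrl.camera("side")
cv2.imwrite(f"pics/side3.png",cv2.resize(p["frame"][170:260,240:360][...,::-1],(800,600)))
E
```

```text
time: 8.72
eef_pos: [0.4962, 0.1147, 0.1975]
orientation: [-2.361, -2.07, 0.004]
wrist_force: [1.7, 1.7, 0.6]
finger_gap: 0.0006
gripper_force: 0.0
time: 9.35
eef_pos: [0.5581, -0.0582, 0.1968]
orientation: [-2.295, -2.141, 0.002]
wrist_force: [-0.2, 0.7, -0.9]
finger_gap: 0.0296
gripper_force: 0.0
[ 0.5581 -0.0582  0.1968] [-2.2945 -2.1415  0.0021]
handle_a 0.57 [147. 323.] [0.5639 0.004  0.088 ]
tab_a 0.89 [148. 228.] [0.497 0.007 0.066]
tab_a 0.67 [149. 321.] [0.5627 0.0013 0.066 ]
case_a 0.81 [427. 326.] [ 0.5474 -0.2947  0.    ]
case_a 0.8 [139. 349.] [0.5869 0.0035 0.    ]
case_a 0.56 [344. 539.] [ 0.7697 -0.2095  0.    ]
case_a 0.54 [146. 228.] [0.4824 0.0052 0.    ]
mount_a 0.97 [468.  47.] [ 0.2744 -0.2803  0.064 ]
mount_a 0.85 [143. 320.] [0.562  0.0053 0.064 ]
mount_a 0.74 [476. 298.] [ 0.5206 -0.2942  0.064 ]
bar 0.76 [0.5627 0.0049 0.088 ] len 0.011975884276596849 0.07458768119567222 yaw 177.5195525109288
bar 0.69 [ 0.2878 -0.2462  0.088 ] len 0.05089858988070636 0.01627054246808367 yaw -28.477496330556033
bar 0.67 [ 0.5228 -0.2509  0.088 ] len 0.009215864888520879 0.023146638926012424 yaw 175.03540085916188
```

View pics/w2.png

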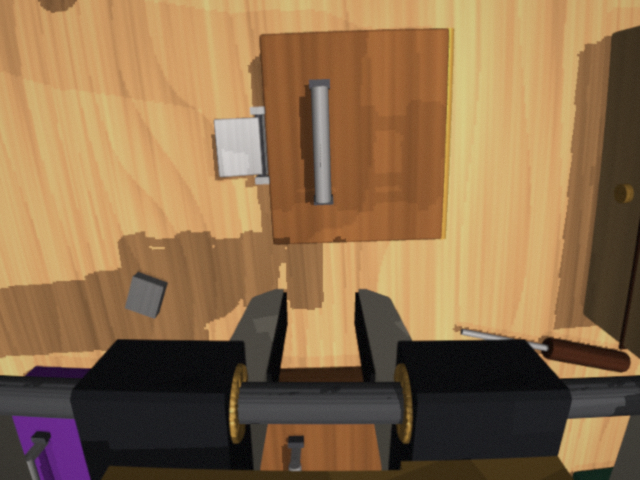

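View pics/side3.png

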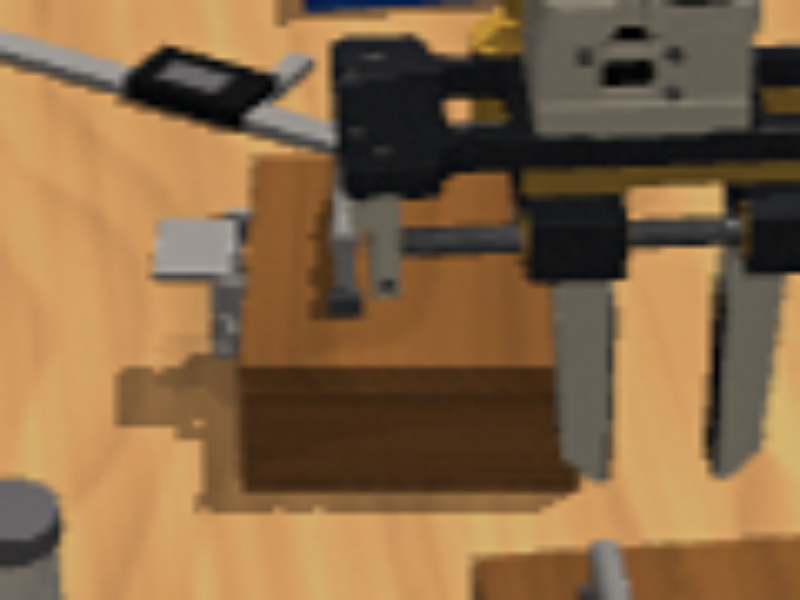

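The wrist view shows the middle wooden case with its bar from (82,319) to (203,323), its tab at (148,240) and the gauge block at (293,146), well clear. The side crop shows the left lid shut and its tab flat at (248,195). Next is the middle handle.

```bash
python3 -m inch '[32,0.314,0,0.1,0,0,-0.009,32,0.314,0,0.2,0,0,-0.009,32,0.314,0,0.4,0,0,-0.009,32,0.314,0,0.55,0,0,-0.009,32,0.314,0,0.63,0,0,-0.009,32,0.314,0,0.63,0,0,-0.009,0,0.314,0,0.63,0,0,-0.009,0,0.314,0,0.63,0,0,-0.009,0,0.314,0,0.63,0,0,-0.009,0,0.314,0,0.63,0,0,-0.009]' 25;  python3 -m inch '[0,0,0,-0.015,0,0,0,0,0,0,-0.025,0,0,0,0,0,0,-0.025,0,0,0]'
```

```text
time: 10.95
eef_pos: [0.5639, 0.0037, 0.0735]
orientation: [2.265, 2.175, 0.002]
wrist_force: [-0.8, -0.5, 5.1]
finger_gap: 0.0101
gripper_force: 25.0
time: 11.32
eef_pos: [0.5639, 0.0037, 0.0773]
orientation: [2.266, 2.175, 0.002]
wrist_force: [3.8, -0.3, -4.4]
finger_gap: 0.0098
gripper_force: 25.0
```

```bash
python3 -m inch '[0,0,0,-0.015,0,0,0,0,0,0,-0.015,0,0,0]'
```

```text
time: 11.58
eef_pos: [0.5643, 0.0037, 0.0808]
orientation: [2.265, 2.175, 0.003]
wrist_force: [4.6, 0.8, -4.3]
finger_gap: 0.0102
gripper_force: 25.0
```

The middle catch is loose too. I'll open the lid past a centimetre, then lower it and release.

```bash
python3 -m inch '[0,0.0,0,-0.015,0,0,0,0,0,0,-0.03,0,0,0,0,0,0,-0.03,0,0,0,0,0,0,-0.03,0,0,0]'; python3 -m inch '[0,0,0,0.02,0,0,0,0,0,0,0.045,0,0,0,0,0,0,0.066,0,0,0,0,0,0,0.066,0,0,0,32,0,0,0.066,0,0,0,32,0,0,0.066,0,0,0,32,0,0,0.066,0,0,0,32,0,0,-0.2,0,0,0,0,0,-0.34,-0.2,0,0,0,0,0,-0.34,-0.2,0,0,0,0,0,-0.34,-0.1,0,0,0,0,0,-0.34,-0.1,0,0,0]' 25
```

```text
time: 12.08
eef_pos: [0.5653, 0.0037, 0.087]
orientation: [2.264, 2.173, 0.005]
wrist_force: [6.2, 0.2, -4.4]
finger_gap: 0.0101
gripper_force: 25.0
time: 13.58
eef_pos: [0.4941, 0.0065, 0.1055]
orientation: [-2.265, -2.174, 0.004]
wrist_force: [0.3, 1.0, -0.5]
finger_gap: 0.0006
gripper_force: 0.0
```

```bash
python3 -m inch '[0,0,0,0.08,0,0,0,0,0,0,0.16,0,0,0,0,0,0,0.175,0,0,0,0,0,0,0.19,0,0,0,0,0,0,0.19,0,0,0]'; python3 -m inch '[0,0,0,0.01,0,0,0,0,0,0,0.018,0,0,0,0,0,0,0.018,0,0,0]';python3 -m inch '[0,0,0,0.008,0,0,0,0,0,0,0.012,0,0,0,0,0,0,0.012,0,0,0]'
```

```text
time: 14.2
eef_pos: [0.4957, 0.0065, 0.0689]
orientation: [2.266, 2.175, 0.001]
wrist_force: [-1.3, 0.0, 1.2]
finger_gap: 0.0006
gripper_force: 0.6
time: 14.58
eef_pos: [0.4954, 0.0065, 0.0648]
orientation: [2.266, 2.176, 0.0]
wrist_force: [0.6, 0.4, -0.3]
finger_gap: 0.0002
gripper_force: 0.0
time: 14.95
eef_pos: [0.4956, 0.0065, 0.064]
orientation: [2.266, 2.175, 0.001]
wrist_force: [-1.6, 0.7, 12.4]
finger_gap: 0.0006
gripper_force: 6.2
```

```bash
python3 -m inch '[0,0,0,0.008,0,0,0,0,0,0,0.008,0,0,0]'; python3 -m inch '[0,0,0,-0.3,0,0,0,0,0,0,-0.6,0,0,0,0,-0.3,0.1,-0.7,0,0,0,0,-0.6,0.1,-0.7,0,0,0,0,-0.9,0.1,-0.7,0,0,0]'; python3 -m inch '[32,-0.92,0.1,0,0,0,0.02,32,-0.92,0.1,0,0,0,0.02,32,-0.92,0.1,0,0,0,0.02,32,-0.92,0.1,0,0,0,0.02,32,-0.92,0.1,0,0,0,0.02]'; python3 w.py w3
```

```text
time: 15.2
eef_pos: [0.4956, 0.0065, 0.0637]
orientation: [2.266, 2.175, 0.002]
wrist_force: [-5.7, -0.3, 22.4]
finger_gap: 0.0005
gripper_force: 11.4
time: 15.82
eef_pos: [0.5082, -0.176, 0.2014]
orientation: [2.264, 2.175, 0.001]
wrist_force: [2.0, -0.2, 0.3]
finger_gap: 0.0004
gripper_force: 0.0
time: 16.45
eef_pos: [0.5203, -0.3579, 0.2002]
orientation: [-2.332, -2.102, -0.001]
wrist_force: [0.2, -0.5, -0.1]
finger_gap: 0.0296
gripper_force: 0.0
[ 0.5203 -0.3579  0.2002] [-2.3322 -2.1024 -0.0012]
handle_a 0.57 [141. 309.] [ 0.5196 -0.2913  0.088 ]
tab_a 0.85 [148. 220.] [ 0.4551 -0.2902  0.066 ]
case_a 0.93 [154.  69.] [ 0.3012 -0.2823  0.    ]
case_a 0.65 [135. 341.] [ 0.5451 -0.293   0.    ]
mount_a 0.61 [140. 312.] [ 0.5214 -0.2921  0.064 ]
bar 0.89 [ 0.521  -0.2926  0.088 ] len 0.010980457764182012 0.07407940136201749 yaw 178.7942475818044
bar 0.63 [ 0.2961 -0.3122  0.088 ] len 0.007178358166822757 0.007507207460330218 yaw 161.95027861560337
```

View pics/w3.png

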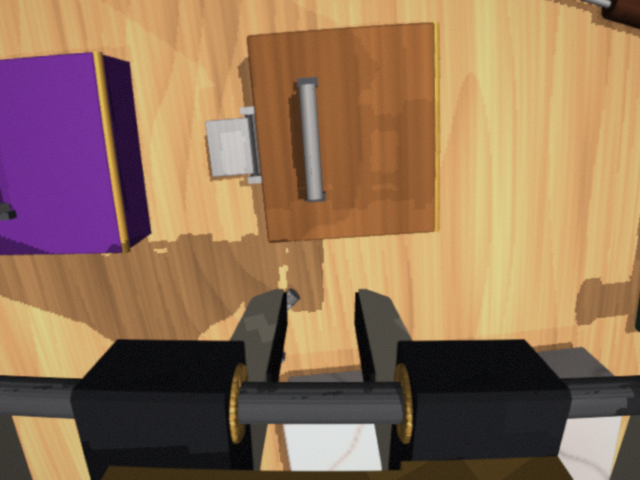

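The wrist view shows the right wooden case with its bar from (80,308) to (200,316) and its tab at (148,230). The purple look-alike to its left, around (150,60), is not touched.

```bash
python3 -m inch '[32,0.325,-0.033,0.1,0,0,-0.023,32,0.325,-0.033,0.2,0,0,-0.023,32,0.325,-0.033,0.4,0,0,-0.023,32,0.325,-0.033,0.55,0,0,-0.023,32,0.325,-0.033,0.64,0,0,-0.023,32,0.325,-0.033,0.64,0,0,-0.023,0,0.325,-0.033,0.64,0,0,-0.023,0,0.325,-0.033,0.64,0,0,-0.023,0,0.325,-0.033,0.64,0,0,-0.023,0,0.325,-0.033,0.64,0,0,-0.023]' 25;  python3 -m inch '[0,0,0,-0.015,0,0,0,0,0,0,-0.025,0,0,0,0,0,0,-0.025,0,0,0]'
```

```text
time: 18.0
eef_pos: [0.5211, -0.2938, 0.0739]
orientation: [2.255, 2.185, 0.001]
wrist_force: [0.2, 1.2, 4.8]
finger_gap: 0.0103
gripper_force: 25.0
time: 18.38
eef_pos: [0.5211, -0.2937, 0.0774]
orientation: [2.255, 2.186, 0.001]
wrist_force: [3.4, -1.6, -6.2]
finger_gap: 0.01
gripper_force: 25.0
```

```bash
python3 -m inch '[0,0,0,-0.01,0,0,0,0,0,0,-0.01,0,0,0]'
```

```text
time: 18.62
eef_pos: [0.5198, -0.2936, 0.0779]
orientation: [-2.255, -2.185, 0.002]
wrist_force: [4.4, -2.7, -13.7]
finger_gap: 0.0103
gripper_force: 25.0
```

```bash
python3 -m inch '[0,0,0,-0.008,0,0,0,0,0,0,-0.008,0,0,0,0,0,0,-0.008,0,0,0]'
```

```text
time: 19.0
eef_pos: [0.5187, -0.2935, 0.0782]
orientation: [-2.254, -2.183, 0.004]
wrist_force: [4.2, -4.0, -18.4]
finger_gap: 0.0102
gripper_force: 25.0
```

The right lid stops hard at its play with the force rising, so its catch is engaged. I'll lower and release it, then re-tug the left lid, whose snap showed least clearly in the forces.

```bash
python3 -m inch '[0,0,0,0.022,0,0,0,0,0,0,0.043,0,0,0,0,0,0,0.043,0,0,0,32,0,0,0.043,0,0,0,32,0,0,0.043,0,0,0,32,0,0,0.043,0,0,0,32,0,0,-0.2,0,0,0,32,0,0,-0.4,0,0,0,32,0.2,0,-0.5,0,0,0]'; python3 -m inch '[32,0.9,0,-0.1,0,0,0,32,0.9,0,-0.1,0,0,0,32,0.9,0,-0.1,0,0,0,32,0.9,0,-0.1,0,0,0]'; python3 -m inch '[32,0.9,-0.1,0,0,0,0.032,32,0.9,-0.1,0,0,0,0.032,32,0.9,-0.1,0,0,0,0.032,32,0.9,-0.1,0,0,0,0.032]'
```

```text
time: 20.12
eef_pos: [0.5221, -0.2576, 0.1839]
orientation: [2.259, 2.175, -0.001]
wrist_force: [-0.1, -0.5, -0.1]
finger_gap: 0.0296
gripper_force: 0.0
time: 20.62
eef_pos: [0.5281, -0.0666, 0.202]
orientation: [-2.242, -2.198, -0.005]
wrist_force: [-0.8, -0.8, 0.6]
finger_gap: 0.0301
gripper_force: 0.0
time: 21.12
eef_pos: [0.5123, 0.1122, 0.2012]
orientation: [-2.352, -2.079, -0.002]
wrist_force: [0.1, -0.2, 0.2]
finger_gap: 0.0297
gripper_force: 0.0
```

```bash
python3 -m inch '[32,0.815,-0.13,0,0,0,0.003,32,0.815,-0.13,0,0,0,0.003,32,0.815,-0.13,0.1,0,0,0.003,32,0.815,-0.13,0.3,0,0,0.003,32,0.815,-0.13,0.5,0,0,0.003,32,0.815,-0.13,0.63,0,0,0.003,32,0.815,-0.13,0.63,0,0,0.003,0,0.815,-0.13,0.63,0,0,0.003,0,0.815,-0.13,0.63,0,0,0.003,0,0.815,-0.13,0.63,0,0,0.003,0,0.815,-0.13,0.63,0,0,0.003]' 25;  python3 -m inch '[0,0,0,-0.015,0,0,0,0,0,0,-0.025,0,0,0,0,0,0,-0.025,0,0,0]';  python3 -m inch '[0,0,0,-0.01,0,0,0,0,0,0,-0.01,0,0,0]'
```

```text
time: 22.5
eef_pos: [0.5094, 0.2719, 0.0767]
orientation: [2.372, 2.058, 0.002]
wrist_force: [-0.2, -1.3, 5.9]
finger_gap: 0.0102
gripper_force: 25.0
time: 22.88
eef_pos: [0.5092, 0.272, 0.0802]
orientation: [2.372, 2.059, 0.001]
wrist_force: [2.6, -0.5, -3.8]
finger_gap: 0.0102
gripper_force: 25.0
time: 23.12
eef_pos: [0.5078, 0.2721, 0.081]
orientation: [-2.371, -2.059, 0.003]
wrist_force: [2.8, 1.5, -14.1]
finger_gap: 0.0102
gripper_force: 25.0
```

The left lid is now latched, stopping hard at 14 N. I'll lower it, let go and retreat.

```bash
python3 -m inch '[0,0,0,0.018,0,0,0,0,0,0,0.035,0,0,0,0,0,0,0.035,0,0,0,32,0,0,0.035,0,0,0,32,0,0,0.035,0,0,0,32,0,0,0.035,0,0,0,32,0,0,-0.2,0,0,0,32,0,0,-0.5,0,0,0,32,0,0,-0.8,0,0,0,32,0,0,-0.9,0,0,0,32,0,0,-0.9,0,0,0]'; python3 - <<'E'
from h import *
p=ctrl.camera("side")
cv2.imwrite("pics/side9.png",cv2.resize(p["frame"][160:460,150:450][...,::-1],(600,600)))
E
```

```text
time: 24.5
eef_pos: [0.5096, 0.2723, 0.2642]
orientation: [2.372, 2.058, 0.007]
wrist_force: [-1.3, -0.2, -0.0]
finger_gap: 0.0302
gripper_force: 0.0
```

View pics/side9.png

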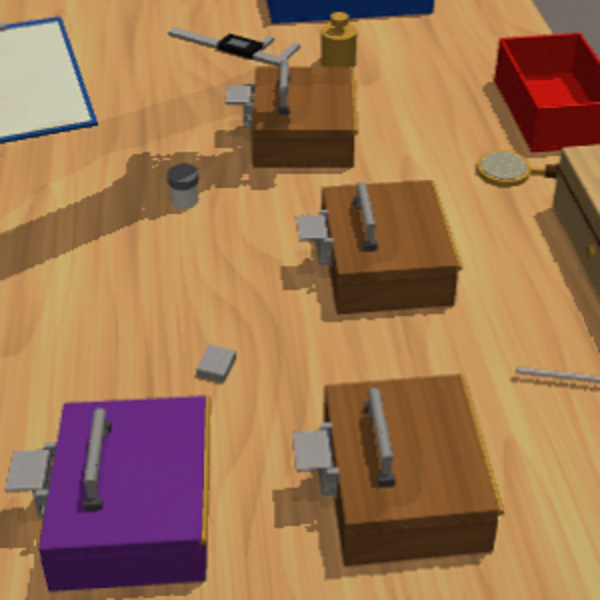

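The final picture shows all three wooden cases shut with their tabs flat, at (95,238), (228,312) and (450,312). The bystanders are in place and the arm is clear.

```bash
python3 -c "
from plant import ctrl
print(ctrl.finish_job())"
```

```text
the job is handed in; nothing more can be done
None
```

I tested all three lids from left to right: the left and middle catches were loose and I snapped them shut, the right was already engaged, and I handed the job in with all three cases shut and latched, though no verdict came back.

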